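# Ready the bench dust extractor for sanding

## Task

Get the green bench dust extractor ready for sanding the notched wooden block. Slide the block along the bench, without lifting it, until its long side lies flush against the lip of the hood, across its mouth; push the damper lever with the orange knob past its half-open click all the way to the fully open stop, so that it stays there; and only when both are done press the green start button fully down and let it go. Do not press the red stop button, and leave the tools lying about as they are.

Things in the scene. Friction and masses are not known exactly. Their poses are not given: they have to be found in the camera images.
- extractor: Bench dust extractor, one fixed unit; origin on the bench under the damper's pivot. +x level along its 80 mm bare metal pipe toward the green fan cabinet (x 75 to 235 mm, y -70 to 100 mm, lid at 165 mm), y level across the pipe, z up. The sheet-metal fishtail hood lies at -x, its top at 112 to 115 mm, its lip at x = -115 mm.
- hood_lip (a point): Middle of the front face of the hood's dark flat lip, 24 mm above the bench; axes as extractor: +x into the hood, y along the lip, z up. The lip is a flat upright frame, 170 mm wide (y -85 to +85 mm), from the bench up to 115 mm, with an 18 mm sill at the bottom. Its face is the plane x = 0; the work lies at negative x.
- damper_pivot (a point): Point on the upright axis of the damper lever, 160 mm above the bench; axes as extractor. The steel hub round the axis (radius 11 mm) ends 10 mm below this point.
- lever_knob (a point): Middle of the orange knob, 162 mm above the bench: an upright round grip of 22 mm diameter, 48 mm high (138 to 186 mm above the bench), 105 mm from the pivot axis on a flat steel lever (18 mm wide, 4 mm thick, top face at 137 mm). It swings level on a circle about the pivot, over the pipe and hood.
- damper_lever (a joint): Lever angle, rad, growing clockwise seen from above. 0 = shut, lever across the pipe, pointing to extractor -y. 0.785 = half open, first detent. 1.571 = fully open at the end stop, lever along the pipe pointing to extractor -x. Its sprung plunger climbs a bump at 0.13, 0.64, 0.93 and 1.44 rad (5 N at the knob each); it clicks into shut, half and open, else stays where left.
- work_block: Loose pale brown wooden block, 63 mm (x) by 191 mm (y) by 48 mm (z), 0.24 to 0.48 kg, with a small sawn notch in its upper edge, lying on the bench a few centimetres in front of the lip, its +x side toward the hood. Origin under its middle.
- block_centre (a point): Centre of the same block, 24 mm above the bench; axes as work_block. When flush it is 31.5 mm in front of the lip face.
- start_button_top (a point): Middle of the top face of the green start button, 26 mm in diameter, about 214 mm above the bench, on a grey starter box (74 x 118 mm, 30 mm high) on the cabinet's lid. The black collar round it is 42 mm in diameter, 6 mm lower than the button's top.
- start_button (a joint): Travel of the green button in m: 0 = up, 0.006 = fully down (5 N); it springs back up.
- stop_button_top (a point): Middle of the top face of the red stop button, same size and height, 58 mm from the green one on the side away from the robot. Not to be pressed.
- stop_button (a joint): Travel of the red button in m: 0 = up, 0.006 = fully down.
- sanding_block: Bystander: sanding block with a wooden top, 68 x 115 x 31 mm; origin under its middle.
- try_square: Bystander: try square with brown wooden stock and steel blade, 100 x 204 x 19 mm; origin under its middle.
- pincers: Bystander: pincers with red grips, 59 x 163 x 15 mm; origin under the middle.

How it is judged:
On the way, in this order (a step that is already met when the one before it is completed fails the run):
1. the block lies flush against the hood's lip and the damper is fully open (x of block_centre in the frame of hood_lip between -0.039 and -0.024 m and y of block_centre in the frame of hood_lip between -0.08 and 0.08 m and angle between the y axis of block_centre and the y axis of hood_lip, either way round below 0.08 rad and value of joint damper_lever above 1.5 rad), for 0.2 s.
2. the green start button is pressed fully down (value of joint start_button above 0.0045 m), for 0.05 s.
At the end, for the whole second after the job is handed in: Block flush against the lip (within 7 mm of the lip face at its middle, square to it within 0.08 rad, its middle within 80 mm of the lip's middle) and flat on the bench, damper lever at the fully open stop (beyond 1.5 rad), start button pressed beyond 4.5 mm after both were done, and up again (all of step 1 and value of joint start_button below 0.0015 m and height (world z) of block_centre below 0.03 m and linear speed of work_block below 0.02 m/s); the robot touches nothing.
It fails at once if the block is lifted or tipped (height (world z) of block_centre above 0.036 m or angle between block_centre's own z axis and vertical above 0.15 rad).
It fails at once if the red stop button is pressed (value of joint stop_button above 0.002 m).
It fails at once if the start button is pressed before the block is flush and the damper fully open (value of joint start_button above 0.003 m and (value of joint damper_lever below 1.48 rad or not (x of block_centre in the frame of hood_lip between -0.039 and -0.024 m and y of block_centre in the frame of hood_lip between -0.08 and 0.08 m and angle between the y axis of block_centre and the y axis of hood_lip, either way round below 0.08 rad))).
It fails at once if a tool lying about is moved by more than 30 mm (distance of any of sanding_block, try_square, pincers from where it was at the start of the episode above 0.03 m).
It also fails if it takes over 56 s, if anything falls off the work surface, if the arm or the gripper's body presses on something with over 40 N, if the wrist force passes 120 N, or if a joint passes its speed limit or range.

## Robot

A 6-joint arm with a two-finger parallel gripper is mounted at the origin on a cart in front of the work surface, level with it; the furniture and walls round the work are solid. World frame = base frame: x ahead of the robot, y to its left, z up, the work surface at z = 0. Lengths are in m, angles in rad, forces in N, time in s.
With the tool pointing down it reaches from about 0.325 to 0.85 m from the base axis. Payload 15.5 kg.
Tool frame: the origin (TCP) lies midway between the tips of the shut fingers; the grasp point (between the pads) lies 19 mm behind it; z points along the fingers, y is the line along which they close (so a half turn about z gives the same grasp; the last joint's range is limited). The gripper opens to 91 mm and grips with 3 to 60 N. Pads are 32 mm wide; open, the fingers measure 118 mm over their backs; the gripper's body (76 mm by 178 mm) begins 60 mm behind the grasp point.
Start: joints at [1.087, 0.494, 1.345, -0, 1.302, -0.096], TCP at [0.236, 0.579, 0.214] pointing down, gripper open.
Joint ranges: [-2.91, 2.91], [-0.82, 2.16], [0.22, 2.67], [-1.22, 4.37], [0.12, 2.79], [-3.08, 3.08]. Speed limits (rad/s): [1.89, 1.89, 2.57, 3.01, 3.01, 3.01].

## Interface

Orientations are given as a unit quaternion [w, x, y, z].
In Python, from plant import bot, viewer, job gives the robot as it stands.
- The arm moves only by the tool send_rows, never from a script. Its argument "series" is a list of rows, each a list of 7 numbers: the opening, from 0 (shut) to 1 (fully open), then the shift along the tool's x, y, z in units of 50 mm (1.0 is 50 mm), then the turn, a rotation vector about the tool's x, y, z in units of 4 degrees (1.0 is 4 degrees). In form: [[grip, dx, dy, dz, rx, ry, rz], ...]. A call has 1 to 12 rows; each row shifts and turns the commanded pose from where the row before left it, along the tool's axes as they then stand; what a row does not reach is not made up. A row lasts 1/12 s, in which the tool goes at most 41.7 mm and 7.16 degrees, less where a joint would pass 70% of its speed; a pose out of reach is approached as far as the arm can. A call with a number of a shift or a turn outside -1 to 1 is refused whole. A call with a gripper value outside its range is refused whole. The fingers move at their own pace and stop on an object; "newtons" is the grip in N (left out, the last holds). Time passes only in rows, so rows that do not move let the fingers close. It gives the time, the measured TCP pose, the force, the opening and the grip force at its end, in the units of the state.
- bot.observe(): the state, without advancing time (a new reading comes with each control period).
- viewer.snapshot(name): name is "side" or "top"; returns a dict with "color" (480x640x3 uint8, blue, green, red), "mtx" (3x3 intrinsics, pixels), "dist" ([k1, k2, p1, p2, k3] as OpenCV has them; the pictures are not rectified), "cam_to_world" (4x4, takes a point from camera to world coordinates). Camera axes: x right, y up, looking along -z (the intrinsics and any distortion apply to the point x, -y, -z); pixel columns grow to the right and rows downward; lengths in m; the calibration is good to about 2 mm. A picture is of the moment at which its call begins. There is no depth.
- job.job_done(): hands the job in; it is judged then, once.
The state is a dict: "time_s": time; "joints": joint angles; "qvel": joint speeds; "effort": joint torques, N m; "ee_pos": TCP position; "orientation": TCP orientation; "wrist_force": force on the tool from outside, world axes, zero at the start; "wrist_torque": the same for the moment, N m; "opening": opening from 0.0 (shut) to 1.0 (fully open); "finger_force": force on a finger pad.
Only numpy, scipy, OpenCV 4.12 (cv2) and the standard library are available. Lean on these libraries where they do the work, as an engineer would, in place of code of your own. Each camera call takes 0.05 s, during which the arm holds its last target. There are 200 camera calls.

## Working session

There is one attempt and no reset: what is moved stays moved. The work goes in short steps, Python scripts to look and compute and a tool call to move; the robot and the scene stay as the last step left them, time stands still between calls to the robot, and variables do not carry over. Pictures are saved under pics/ and viewed, at most 10 in all, crops included, and the job is handed in when it is done.

Besides the shell and the picture viewer there is one more tool, called after ">>>" as name(argument=value, ...) on one line, values as JSON. send_rows: Moves the arm, as the interface text tells. Its arguments: {"type":"object","properties":{"series":{"type":"array","items":{"type":"array","items":{"type":"number","minimum":-1,"maximum":1}}},"newtons":{"type":"number"}},"required":["series"]}

```bash
mkdir -p pics
cat > h.py <<'E'
import numpy as np, cv2
from plant import bot, viewer, job
def ray(s,px):
    u=cv2.undistortPoints(np.array(px,float).reshape(-1,1,2),s["mtx"],np.array(s["dist"],float)).reshape(-1,2)
    T=np.array(s["cam_to_world"]); d=np.c_[u[:,0],-u[:,1],-np.ones(len(u))]@T[:3,:3].T
    return T[:3,3],d
def plane(s,px,z):
    o,d=ray(s,px); return o+d*((z-o[2])/d[:,2])[:,None]
E
sed -i 's/s\["mtx"\],np/np.array(s["mtx"],float),np/' h.py
python3 - <<'E'
from h import *
for n in("top","side"):
    s=viewer.snapshot(n); cv2.imwrite(f"pics/{n}0.png",s["color"]); print(np.round(s["cam_to_world"],3))
o=bot.observe(); print(o["ee_pos"],o["orientation"],o["opening"],o["time_s"])
E
```

```text
[[-0.015  0.992 -0.128  0.387]
 [-1.    -0.014  0.006  0.262]
 [ 0.005  0.128  0.992  1.374]
 [ 0.     0.     0.     1.   ]]
[[ 0.99   0.115 -0.083  0.47 ]
 [-0.142  0.81  -0.57  -0.328]
 [ 0.002  0.576  0.818  1.038]
 [ 0.     0.     0.     1.   ]]
[0.23619821 0.57829989 0.21342077] [-1.44031082e-04  1.92702659e-01  9.81257055e-01 -5.06634016e-04] 1.0010531235883133 0.1
```

View pics/top0.png

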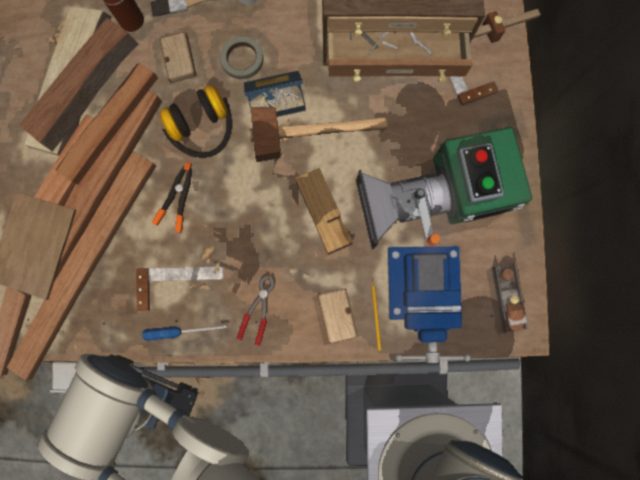

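View pics/side0.png

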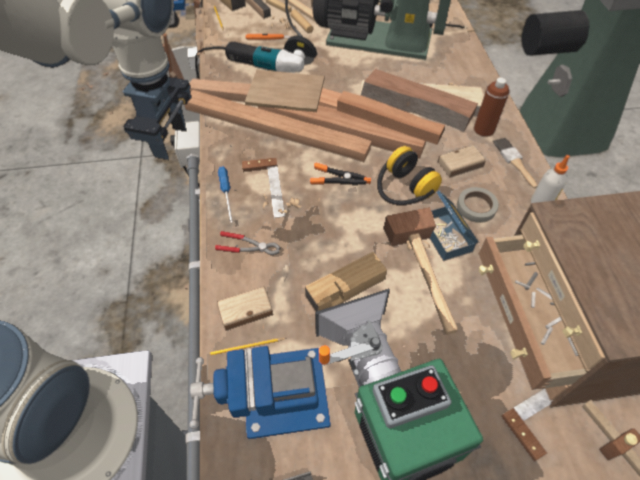

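Run:
```python
from h import *
S={}
for n in("top","side"):
    s=viewer.snapshot(n); S[n]=s; im=cv2.cvtColor(s["color"],cv2.COLOR_BGR2HSV)
    for nm,lo,hi in(("orange",(5,180,150),(16,255,255)),("green",(50,150,130),(75,255,255)),("red",(0,200,140),(4,255,255)),("red2",(176,180,140),(180,255,255))):
        m=cv2.inRange(im,lo,hi); k,_,st,c=cv2.connectedComponentsWithStats(m)
        print(n,nm,[(c[i].round(1).tolist(),int(st[i,4])) for i in range(1,k) if st[i,4]>25])
c=cv2.resize(S["top"]["color"][150:270,280:440],None,fx=5,fy=5,interpolation=cv2.INTER_CUBIC); cv2.imwrite("pics/topc.png",c)
c=cv2.resize(S["side"]["color"][230:390,290:450],None,fx=3.7,fy=3.7,interpolation=cv2.INTER_CUBIC); cv2.imwrite("pics/sidec.png",c)
```

```text
top orange [([186.8, 165.9], 31), ([158.2, 216.3], 85), ([178.5, 223.1], 87), ([434.5, 238.4], 58)]
top green [([487.9, 182.6], 72)]
top red [([481.3, 155.4], 93)]
top red2 []
side orange [([263.7, 36.3], 73), ([561.2, 166.2], 81), ([320.8, 167.4], 36), ([317.6, 181.2], 28), ([323.7, 352.7], 105)]
side green [([397.8, 394.4], 167)]
side red [([429.4, 383.5], 143)]
side red2 []
```

View pics/topc.png

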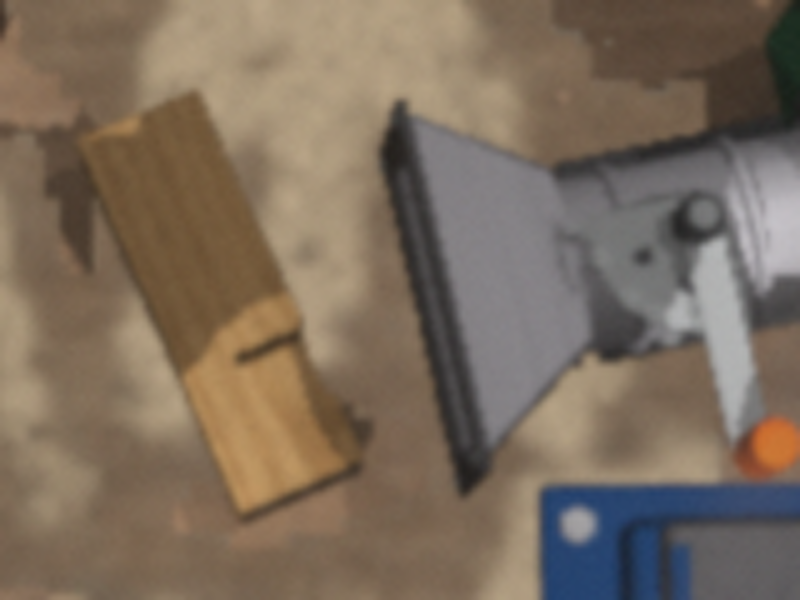

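View pics/sidec.png

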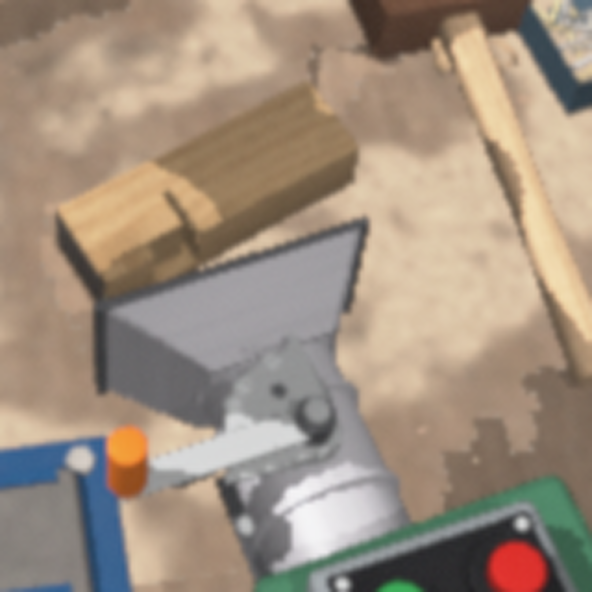

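Run:
```python
from h import *
t=viewer.snapshot("top"); s=viewer.snapshot("side")
T=lambda p:(np.array(p,float)+.5)/5-.5+[280,150]
D=lambda p:(np.array(p,float)+.5)/3.7-.5+[290,230]
np.set_printoptions(precision=4,suppress=True)
print("block top\n",plane(t,T([(80,140),(200,92),(360,465),(243,518)]),.048))
print("block side\n",plane(s,D([(58,212),(103,300),(357,152),(312,86)]),.048))
print("lip top ends\n",plane(t,T([(402,102),(487,455)]),.115))
print("lip bottom-front ends\n",plane(t,T([(383,150),(463,492)]),.0))
print("lip side\n",plane(s,D([(100,304),(367,222)]),.115))
def tri(a,b):
    o1,d1=ray(t,[a]);o2,d2=ray(s,[b]);d1=d1[0];d2=d2[0]
    x=np.linalg.lstsq(np.c_[d1,-d2],o2-o1,rcond=None)[0]; p,q=o1+x[0]*d1,o2+x[1]*d2
    return (p+q)/2,np.linalg.norm(p-q)
print("knob",tri((434.8,238.6),(323.7,352.7)), plane(t,T([(777,443)]),.186),plane(s,D([(128,436)]),.186))
print("hub",tri(T((703,213)),D((316,410))))
print("green",tri((487.9,182.6),(397.8,394.4)),plane(t,[(487.9,182.6)],.214),plane(s,[(397.8,394.4)],.214))
print("red",tri((481.3,155.4),(429.4,383.5)))
# vise/other heights
print(t["mtx"][0],"vise corner z0",plane(t,[(388,247),(461,247)],.0))
```

```text
block top
 [[0.6842 0.315  0.048 ]
 [0.7061 0.2593 0.048 ]
 [0.5315 0.189  0.048 ]
 [0.5082 0.2426 0.048 ]]
block side
 [[0.5112 0.2436 0.048 ]
 [0.5307 0.1791 0.048 ]
 [0.705  0.2604 0.048 ]
 [0.6868 0.3141 0.048 ]]
lip top ends
 [[0.6843 0.1708 0.115 ]
 [0.5278 0.1377 0.115 ]]
lip bottom-front ends
 [[0.688  0.1721 0.    ]
 [0.5233 0.1381 0.    ]]
lip side
 [[0.5246 0.1426 0.115 ]
 [0.6846 0.1731 0.115 ]]
knob (array([0.5225, 0.0245, 0.181 ]), np.float64(0.00046808730365969104)) [[0.523  0.0251 0.186 ]] [[0.5244 0.0323 0.186 ]]
hub (array([0.6254, 0.0464, 0.1537]), np.float64(0.00045193780343515783))
green (array([ 0.6312, -0.0819,  0.2214]), np.float64(0.0003113254587696143)) [[ 0.6326 -0.0841  0.214 ]] [[ 0.6328 -0.0797  0.214 ]]
red (array([ 0.688 , -0.0715,  0.2216]), np.float64(0.0002038537891803625))
[587.4113   0.     323.2359] vise corner z0 [[ 0.5251  0.1007  0.    ]
 [ 0.5223 -0.0739  0.    ]]
```

>>> send_rows(series=[[1, -0.77, -0.215, 0, 0, 0, 0], [1, -0.77, -0.215, 0, 0, 0, 0], [1, -0.77, -0.215, 0, 0, 0, 0], [1, -0.77, -0.215, 0, 0, 0, 0], [1, -0.77, -0.215, 0, 0, 0, 0], [1, -0.77, -0.215, 0, 0, 0, 0], [1, -0.77, -0.215, 0, 0, 0, 0], [1, -0.77, -0.215, 0, 0, 0, 0], [1, -0.77, -0.215, 0, 0, 0, 0], [1, -0.77, -0.215, 0, 0, 0, 0], [1, -0.77, -0.215, 0, 0, 0, 0]])

```text
time_s: 1.22
ee_pos: [0.585, 0.3074, 0.2139]
orientation: [0.0, 0.193, 0.981, -0.0]
wrist_force: [0.8, 1.2, 0.8]
opening: 1.001
finger_force: 0.0
```

>>> send_rows(series=[[1, 0, 0, 0.15, 0, 0, 0.95], [1, 0, 0, 0.15, 0, 0, 0.95], [1, 0, 0, 0.15, 0, 0, 0.95], [1, 0, 0, 0.15, 0, 0, 0.95], [1, 0, 0, 0.15, 0, 0, 0.95], [1, 0, 0, 0.15, 0, 0, 0.95], [1, 0, 0, 0.15, 0, 0, 0.95], [1, 0, 0, 0.15, 0, 0, 0.95], [1, 0, 0, 0.15, 0, 0, 0.95], [1, 0, 0, 0.15, 0, 0, 0.95], [1, 0, 0, 0.15, 0, 0, 0.95], [1, 0, 0, 0.15, 0, 0, 0.95]])

```text
time_s: 2.22
ee_pos: [0.5836, 0.309, 0.1235]
orientation: [-0.0, 0.559, 0.829, -0.0]
wrist_force: [-0.0, -0.3, -0.1]
opening: 1.0
finger_force: 0.0
```

>>> send_rows(series=[[1, 0, 0, 0.5, 0, 0, 0], [1, 0, 0, 0.5, 0, 0, 0], [1, 0, 0, 0.5, 0, 0, 0], [1, 0, 0, 0.4, 0, 0, 0], [1, 0, 0, 0.2, 0, 0, 0], [1, -0.1, 0, 0, 0, 0, 0], [1, -0.1, 0, 0, 0, 0, 0], [1, -0.1, 0, 0, 0, 0, 0], [1, -0.1, 0, 0, 0, 0, 0], [1, -0.1, 0, 0, 0, 0, 0], [1, -0.1, 0, 0, 0, 0, 0]])

```text
time_s: 3.13
ee_pos: [0.5957, 0.281, 0.0199]
orientation: [0.0, 0.558, 0.83, 0.001]
wrist_force: [-1.8, 3.7, 2.8]
opening: 0.997
finger_force: 2.0
```

>>> send_rows(series=[[1, -0.06, 0, 0, 0, 0, 0.26], [1, -0.06, 0, 0, 0, 0, 0.26], [1, -0.06, 0, 0, 0, 0, 0.26], [1, -0.06, 0, 0, 0, 0, 0.26], [1, -0.06, 0, 0, 0, 0, 0.26], [1, -0.06, 0, 0, 0, 0, 0.26], [1, -0.06, 0, 0, 0, 0, 0.26], [1, -0.06, 0, 0, 0, 0, 0.26], [1, -0.06, 0, 0, 0, 0, 0.26], [1, -0.06, 0, 0, 0, 0, 0.26], [1, 0, 0, 0, 0, 0, 0]])

```text
time_s: 4.05
ee_pos: [0.6041, 0.2519, 0.0188]
orientation: [-0.0, 0.632, 0.775, -0.0]
wrist_force: [0.1, -0.0, 0.5]
opening: 1.0
finger_force: 0.0
```

Run:
```python
from h import *
t=viewer.snapshot("top"); s=viewer.snapshot("side")
a=cv2.resize(t["color"][150:270,270:430],(400,300)); b=cv2.resize(s["color"][230:350,280:440],(400,300))
cv2.imwrite("pics/p2.png",np.hstack([a,b]))
```

```text
(no output)
```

View pics/p2.png

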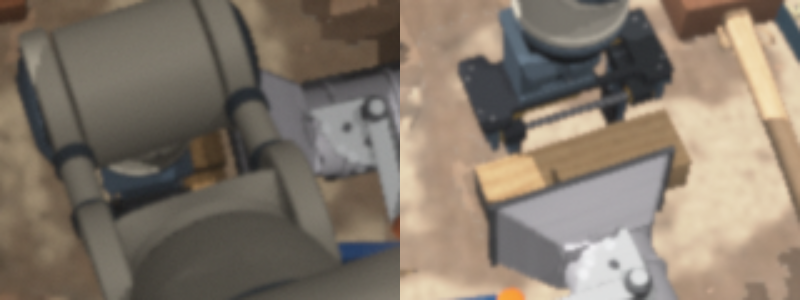

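>>> send_rows(series=[[1, -0.06, 0, 0, 0, 0, 0], [1, -0.06, 0, 0, 0, 0, 0], [1, -0.04, 0, 0, 0, 0, 0], [1, -0.04, 0, 0, 0, 0, 0], [1, 0, 0, 0, 0, 0, 0]])

```text
time_s: 4.57
ee_pos: [0.6061, 0.2423, 0.0188]
orientation: [-0.0, 0.631, 0.776, -0.0]
wrist_force: [0.9, 0.5, 0.3]
opening: 0.999
finger_force: 0.0
```

>>> send_rows(series=[[1, -0.03, 0, 0, 0, 0, 0], [1, -0.03, 0, 0, 0, 0, 0], [1, 0, 0, 0, 0, 0, 0]])

```text
time_s: 4.82
ee_pos: [0.6064, 0.2414, 0.019]
orientation: [-0.001, 0.631, 0.776, 0.001]
wrist_force: [-1.7, 13.2, -0.5]
opening: 1.001
finger_force: 7.3
```

>>> send_rows(series=[[1, -0.03, 0, 0, 0, 0, 0], [1, -0.03, 0, 0, 0, 0, 0], [1, 0, 0, 0, 0, 0, 0]])

```text
time_s: 5.07
ee_pos: [0.6064, 0.2412, 0.0192]
orientation: [-0.002, 0.631, 0.776, 0.002]
wrist_force: [-8.2, 38.1, 1.2]
opening: 1.0
finger_force: 19.3
```

Run:
```python
from h import *
o=bot.observe(); print(o["ee_pos"],o["wrist_force"],o["wrist_torque"])
s=viewer.snapshot("side")
cv2.imwrite("pics/p3.png",cv2.resize(s["color"][230:350,290:450],(800,600),interpolation=cv2.INTER_CUBIC))
```

```text
[0.60644423 0.2412031  0.01918536] [-8.22128434 38.12004728  1.19744248] [ 6.28177151  1.86056813 -0.35574678]
```

View pics/p3.png

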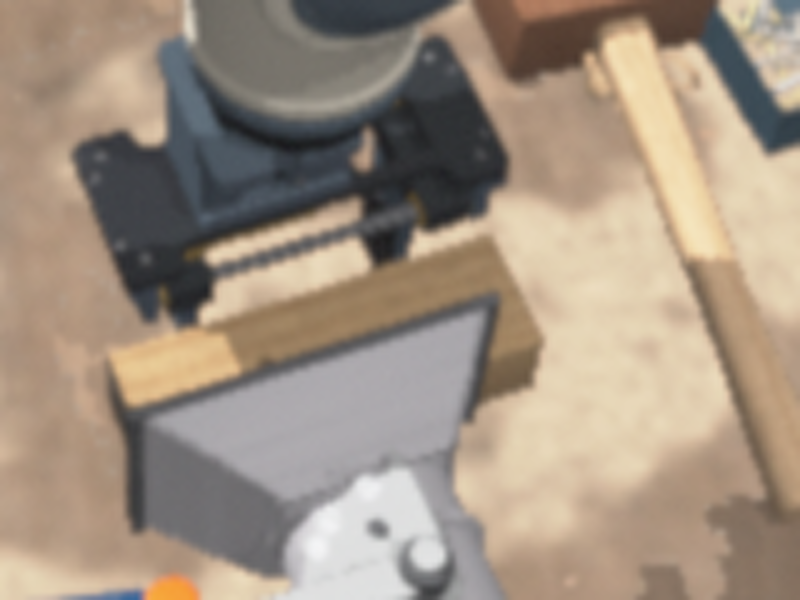

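>>> send_rows(series=[[1, 0.1, 0, 0, 0, 0, 0], [1, 0.25, 0, 0, 0, 0, 0], [1, 0.25, 0, 0, 0, 0, 0], [1, 0, 0, -0.5, 0, 0, 0], [1, 0, 0, -0.8, 0, 0, 0], [1, 0, 0, -0.8, 0, 0, 0], [1, 0, 0, -0.8, 0, 0, 0], [1, 0, 0, -0.8, 0, 0, 0], [1, 0, 0, -0.8, 0, 0, 0], [1, 0, 0, -0.6, 0, 0, 0], [1, 0, 0, 0, 0, 0, 0]])

```text
time_s: 6.03
ee_pos: [0.6034, 0.2679, 0.2813]
orientation: [0.003, 0.631, 0.776, 0.004]
wrist_force: [0.5, -0.3, 0.2]
opening: 1.003
finger_force: 0.0
```

Run:
```python
from h import *
np.set_printoptions(precision=4,suppress=True)
o=bot.observe(); print(o["ee_pos"],o["joints"])
t=viewer.snapshot("top"); s=viewer.snapshot("side")
o1,d1=ray(t,[(430,272)]);o2,d2=ray(s,[(296,378)]);d1=d1[0];d2=d2[0]
x=np.linalg.lstsq(np.c_[d1,-d2],o2-o1,rcond=None)[0]; print("vise",o1+x[0]*d1,o2+x[1]*d2)
cv2.imwrite("pics/p4.png",np.hstack([cv2.resize(t["color"][150:350,280:500],(400,364)),cv2.resize(s["color"][230:430,210:430],(400,364))]))
```

```text
[0.6034 0.2679 0.2813] [ 0.3275  0.4894  1.1645 -0.0002  1.4775  0.1216]
vise [0.4596 0.0188 0.0844] [0.4664 0.0195 0.0846]
```

View pics/p4.png

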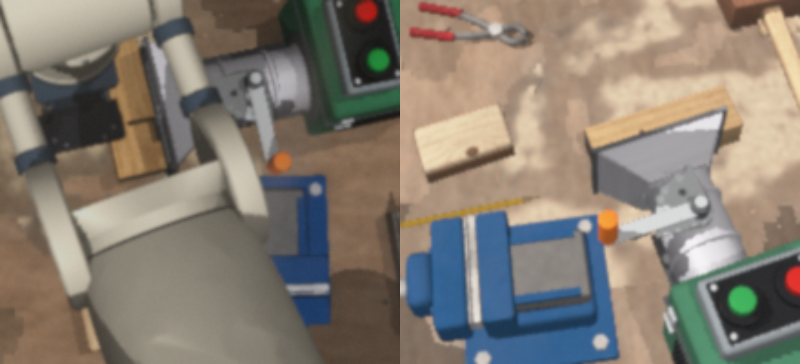

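>>> send_rows(series=[[1, -0.55, -0.32, 0, 0, 0, -0.5], [1, -0.59, -0.27, 0, 0, 0, 0.5], [1, -0.55, -0.32, 0, 0, 0, 0], [1, -0.55, -0.32, 0, 0, 0, 0], [1, -0.55, -0.32, 0, 0, 0, 0], [1, -0.55, -0.32, 0, 0, 0, 0], [1, -0.55, -0.32, 0, 0, 0, 0], [1, -0.55, -0.32, 0, 0, 0, 0]])

```text
time_s: 6.8
ee_pos: [0.5233, 0.0223, 0.2725]
orientation: [-0.001, 0.631, 0.776, -0.001]
wrist_force: [-0.3, -1.4, 0.3]
opening: 0.997
finger_force: 0.0
```

>>> send_rows(series=[[1, 0, 0, 0, 0, 0, -1], [1, 0, 0, 0, 0, 0, -1], [1, 0, 0, 0, 0, 0, -1], [1, 0, 0, 0, 0, 0, -1], [1, 0, 0, 0, 0, 0, -1], [1, 0, 0, 0, 0, 0, -1], [1, 0, 0, 0, 0, 0, -1], [1, 0, 0, 0, 0, 0, -1], [1, 0, 0, 0, 0, 0, -1], [1, 0, 0, 0, 0, 0, -1], [1, 0, 0, 0, 0, 0, -1], [1, 0, 0, 0, 0, 0, -1]])

```text
time_s: 7.8
ee_pos: [0.524, 0.0235, 0.2724]
orientation: [-0.001, 0.259, 0.966, -0.0]
wrist_force: [-0.5, -0.2, -0.2]
opening: 1.0
finger_force: 0.0
```

>>> send_rows(series=[[1, 0, 0, 0, 0, 0, -1], [1, 0, 0, 0, 0, 0, -1], [1, 0, 0, 0, 0, 0, -1], [1, 0, 0, 0, 0, 0, -1], [1, 0, 0, 0, 0, 0, -1], [1, 0, 0, 0, 0, 0, -1], [1, 0, 0, 0, 0, 0, -1], [1, 0, 0, 0, 0, 0, -1], [1, 0, 0, 0, 0, 0, -1], [1, 0, 0, 0, 0, 0, -1], [1, 0, 0, 0, 0, 0, -0.5], [1, 0, 0, 0, 0, 0, 0]])

```text
time_s: 8.8
ee_pos: [0.524, 0.0235, 0.2725]
orientation: [-0.001, -0.104, 0.995, 0.0]
wrist_force: [-0.9, -0.5, -0.9]
opening: 1.004
finger_force: 0.0
```

>>> send_rows(series=[[1, 0, 0.04, 0.5, 0, 0, 0], [1, 0, 0, 0.5, 0, 0, 0], [1, 0, 0, 0.5, 0, 0, 0], [1, 0, 0, 0.5, 0, 0, 0], [1, 0, 0, 0.45, 0, 0, 0], [1, 0, 0, 0, 0, 0, 0]])

```text
time_s: 9.3
ee_pos: [0.5214, 0.0255, 0.1471]
orientation: [-0.004, -0.102, 0.995, 0.001]
wrist_force: [-1.3, -0.6, -0.5]
opening: 0.999
finger_force: 0.0
```

>>> send_rows(newtons=20, series=[[0, 0, 0, 0, 0, 0, 0], [0, 0, 0, 0, 0, 0, 0], [0, 0, 0, 0, 0, 0, 0], [0, 0, 0, 0, 0, 0, 0], [0, 0, 0, 0, 0, 0, 0], [0, 0, 0, 0, 0, 0, 0], [0, 0, 0, 0, 0, 0, 0], [0, 0, 0, 0, 0, 0, 0], [0, 0, 0, 0, 0, 0, 0], [0, 0, 0, 0, 0, 0, 0]])

```text
time_s: 10.13
ee_pos: [0.5243, 0.0251, 0.1514]
orientation: [-0.0, -0.103, 0.995, 0.0]
wrist_force: [-0.4, -0.4, -0.8]
opening: 0.304
finger_force: 0.0
```

>>> send_rows(series=[[0, 0, 0, 0, 0, 0, 0], [0, 0, 0, 0, 0, 0, 0], [0, 0, 0, 0, 0, 0, 0], [0, 0, 0, 0, 0, 0, 0]])

```text
time_s: 10.47
ee_pos: [0.5243, 0.0251, 0.1514]
orientation: [-0.0, -0.103, 0.995, -0.0]
wrist_force: [-0.4, 0.6, -0.9]
opening: 0.237
finger_force: 20.0
```

Gripped: 0.237 × 91 = 21.6 mm, which matches the 22 mm knob. Now I'll follow the arc.

>>> send_rows(series=[[0, -0.005, 0.147, 0, 0, 0, 1], [0, -0.005, 0.147, 0, 0, 0, 1], [0, -0.005, 0.147, 0, 0, 0, 1], [0, -0.005, 0.147, 0, 0, 0, 1], [0, -0.005, 0.147, 0, 0, 0, 1], [0, -0.005, 0.147, 0, 0, 0, 1], [0, -0.005, 0.147, 0, 0, 0, 1], [0, -0.005, 0.147, 0, 0, 0, 1], [0, -0.005, 0.147, 0, 0, 0, 1], [0, -0.005, 0.147, 0, 0, 0, 1], [0, -0.005, 0.147, 0, 0, 0, 1]])

```text
time_s: 11.38
ee_pos: [0.5389, 0.1028, 0.1514]
orientation: [0.001, 0.279, 0.96, -0.0]
wrist_force: [4.3, -5.5, -2.9]
opening: 0.235
finger_force: 20.0
```

>>> send_rows(series=[[0, -0.005, 0.147, 0, 0, 0, 1], [0, -0.005, 0.147, 0, 0, 0, 1], [0, -0.005, 0.147, 0, 0, 0, 1], [0, -0.005, 0.147, 0, 0, 0, 1], [0, -0.005, 0.147, 0, 0, 0, 1], [0, -0.005, 0.147, 0, 0, 0, 1], [0, -0.005, 0.147, 0, 0, 0, 1], [0, -0.005, 0.147, 0, 0, 0, 1], [0, -0.005, 0.147, 0, 0, 0, 1], [0, -0.005, 0.147, 0, 0, 0, 1]])

```text
time_s: 12.22
ee_pos: [0.5957, 0.1458, 0.1514]
orientation: [0.001, 0.591, 0.807, -0.001]
wrist_force: [2.8, -13.8, 2.3]
opening: 0.233
finger_force: 20.0
```

>>> send_rows(series=[[0, -0.005, 0.147, 0, 0, 0, 1], [0, 0, 0.1, 0, 0, 0, 0.5], [0, 0, 0, 0, 0, 0, 0]])

```text
time_s: 12.47
ee_pos: [0.6052, 0.1483, 0.151]
orientation: [-0.001, 0.632, 0.775, -0.003]
wrist_force: [-12.7, -16.4, 9.8]
opening: 0.238
finger_force: 20.0
```

>>> send_rows(series=[[0, 0, 0.03, 0, 0, 0, 0], [0, 0, 0, 0, 0, 0, 0]])

```text
time_s: 12.63
ee_pos: [0.6052, 0.1484, 0.1509]
orientation: [-0.002, 0.631, 0.776, -0.004]
wrist_force: [-20.2, -16.7, 13.9]
opening: 0.237
finger_force: 20.0
```

>>> send_rows(series=[[0.7, 0, 0, 0, 0, 0, 0], [0.7, 0, 0, 0, 0, 0, 0], [0.7, 0, 0, 0, 0, 0, 0], [0.7, 0, 0, 0, 0, 0, 0], [0.7, 0, 0, 0, 0, 0, 0], [0.7, 0, 0, 0, 0, 0, 0], [0.7, 0, 0, 0, 0, 0, 0], [0.7, 0, 0, -0.4, 0, 0, 0], [0.7, 0, 0, -0.6, 0, 0, 0], [0.7, 0, 0, -0.7, 0, 0, 0], [0.7, 0, 0, -0.7, 0, 0, 0], [0, 0, 0, 0, 0, 0, 0]])

```text
time_s: 13.63
ee_pos: [0.6113, 0.151, 0.2785]
orientation: [0.003, 0.631, 0.776, 0.004]
wrist_force: [0.4, -0.5, 0.5]
opening: 0.655
finger_force: 0.0
```

>>> send_rows(series=[[0, -0.66, -0.075, 0, 0, 0, 0], [0, -0.66, -0.075, 0, 0, 0, 0], [0, -0.66, -0.075, 0, 0, 0, 0], [0, -0.66, -0.075, 0, 0, 0, 0], [0, -0.66, -0.075, 0, 0, 0, 0], [0, -0.66, -0.075, 0, 0, 0, 0], [0, -0.66, -0.075, 0, 0, 0, 0], [0, 0, 0, 0, 0, 0, 0], [0, 0, 0, 0, 0, 0, 0], [0, 0, 0, 0, 0, 0, 0], [0, 0, 0, 0, 0, 0, 0]])

```text
time_s: 14.55
ee_pos: [0.63, -0.08, 0.2714]
orientation: [-0.0, 0.63, 0.776, 0.0]
wrist_force: [-0.5, -0.1, -0.4]
opening: 0.005
finger_force: 0.0
```

Run:
```python
from h import *
o=bot.observe(); print(o["ee_pos"],o["opening"])
t=viewer.snapshot("top"); s=viewer.snapshot("side")
hs=cv2.inRange(cv2.cvtColor(t["color"],cv2.COLOR_BGR2HSV),(5,180,150),(16,255,255))[:,330:460]
k,_,st,c=cv2.connectedComponentsWithStats(hs)
for i in range(1,k):
    if st[i,4]>15: print("knob",plane(t,[c[i]+[330,0]],.184),"open expected",np.array([.6254,.0464])+.105*np.array([-.199,.98]))
cv2.imwrite("pics/p5.png",np.hstack([cv2.resize(t["color"][130:290,280:440],(400,400)),cv2.resize(s["color"][220:430,290:500],(400,400))]))
```

```text
[ 0.62999525 -0.08002914  0.27136271] 0.005146126349702822
knob [[0.60294405 0.14902066 0.184     ]] open expected [0.604505 0.1493  ]
```

View pics/p5.png

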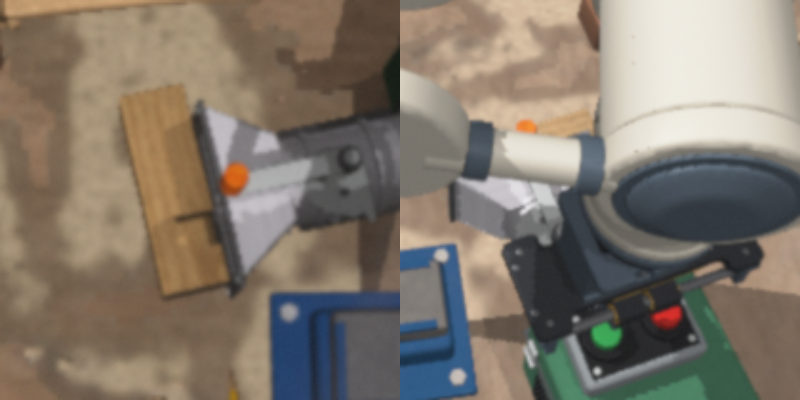

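>>> send_rows(series=[[0, -0.04, 0.03, 0.4, 0, 0, 0], [0, 0, 0, 0.4, 0, 0, 0], [0, 0, 0, 0.25, 0, 0, 0], [0, 0, 0, 0.06, 0, 0, 0], [0, 0, 0, 0, 0, 0, 0], [0, 0, 0, 0, 0, 0, 0]])

```text
time_s: 15.15
ee_pos: [0.6321, -0.0821, 0.2167]
orientation: [0.0, 0.631, 0.776, 0.0]
wrist_force: [-1.9, 0.8, 2.8]
opening: 0.005
finger_force: 1.1
```

>>> send_rows(series=[[0, 0, 0, 0.04, 0, 0, 0], [0, 0, 0, 0.04, 0, 0, 0], [0, 0, 0, 0, 0, 0, 0], [0, 0, 0, 0, 0, 0, 0]])

```text
time_s: 15.48
ee_pos: [0.6325, -0.0825, 0.2125]
orientation: [0.001, 0.631, 0.776, 0.0]
wrist_force: [1.5, 3.7, 4.5]
opening: 0.009
finger_force: 2.3
```

>>> send_rows(series=[[0, 0, 0, 0.03, 0, 0, 0], [0, 0, 0, 0.03, 0, 0, 0], [0, 0, 0, 0, 0, 0, 0], [0, 0, 0, 0, 0, 0, 0]])

```text
time_s: 15.82
ee_pos: [0.6326, -0.0825, 0.2118]
orientation: [0.001, 0.631, 0.776, 0.001]
wrist_force: [-8.9, 5.4, 34.2]
opening: 0.007
finger_force: 17.1
```

>>> send_rows(series=[[0, 0, 0, -0.1, 0, 0, 0], [0, 0, 0, -0.3, 0, 0, 0], [0, 0, 0, -0.7, 0, 0, 0], [0, 0, 0, -0.7, 0, 0, 0], [0, 0, 0, -0.7, 0, 0, 0], [0, 0, 0, 0, 0, 0, 0], [0, 0, 0, 0, 0, 0, 0], [0, 0, 0, 0, 0, 0, 0], [0, 0, 0, 0, 0, 0, 0]])

```text
time_s: 16.57
ee_pos: [0.6313, -0.0826, 0.3325]
orientation: [-0.001, 0.631, 0.776, -0.001]
wrist_force: [0.5, 0.4, 0.5]
opening: 0.008
finger_force: 0.0
```

Run:
```python
from h import *
o=bot.observe(); print(o["ee_pos"],o["wrist_force"])
t=viewer.snapshot("top")
hs=cv2.inRange(cv2.cvtColor(t["color"],cv2.COLOR_BGR2HSV),(5,180,150),(16,255,255))[:,330:460]
k,_,st,c=cv2.connectedComponentsWithStats(hs)
print([plane(t,[c[i]+[330,0]],.184) for i in range(1,k) if st[i,4]>15])
print(job.job_done())
```

```text
[ 0.63131804 -0.0826396   0.33245574] [0.47523008 0.38329925 0.46507703]
[array([[0.60279943, 0.14901685, 0.184     ]])]
the job is handed in; nothing more can be done
None
```

I handed the job in at about 17 s. By camera and force readings, the block is flush with the lip, the damper is at its fully open stop, and the green button was pressed fully and released; no verdict came back.

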